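# Put the cell stand's kickstand down and hold the frame upright

### The job

The cell in the tilting stand is to be shown upright for inspection. With the frame still lying back on its rest, flip the sprung kickstand at its side over centre, so that it springs down and its foot lands on the base plate; then grip the frame by its top bar, raise it smoothly until it stands upright with the kickstand sprung fully home, and hold it there. The program finishes while still gripping the bar, because the frame tips when let go; never let the frame tip far over to the front or drop it, and leave the other things on the bench where they are.

Things in the scene. Friction and masses are not known exactly. Their poses are not given: they have to be found in the camera images.
- stand_base: fixed dark steel base plate of the cell stand, 240 x 245 x 10 mm. Origin: on the bench surface right under the middle of the hub axis. The plate reaches from x = -60 to +180 mm and y = -155 to +90 mm in its own axes: x points to the back of the stand (where the frame lies back; away from the robot, turned up to 0.45 rad either way), y to the stand's left, z up.
- hub (a point): middle of the frame's hub axis, 32 mm above the bench, along the base's y; the frame tilts about it. The frame is two upright aluminium rails 10 x 12 mm, 56 mm to either side of the middle, with a pouch cell on a plate between them; the plate ends 128 mm from the hub, and from there to the top bar the 100 mm between the rails is open.
- cell_frame (a joint): tilt of the frame (about 0.8 kg with its cell) about the hub in rad: 0 = upright, +0.5 = lying back on its two rubber-tipped rest posts (the start), negative = tipped to the front (stop at -0.45). Nothing but the hub's slight friction holds it up: let go near upright with the kickstand down, it tips back until the foot stands on the base plate, at about 0.16.
- top_bar: bare round steel bar, 14 mm in diameter, 100 mm long between the rails, along the base's y, at the top of the frame 175 mm from the hub axis. Origin: middle of the bar; z points away from the hub along the frame. Grip it from above, one finger in front and one behind.
- kick_leg (a joint): swing of the kickstand leg on the frame in rad: 0 = stowed, pointing up beside the frame, 0.25 rad forward of the frame's rail; it grows as the leg swings to the back and down; 2.64 = fully down at its stop. With the frame lying back it stops at about 2.17, foot on the base plate; as the frame is raised the spring pushes it on, to 2.64 when the tilt is under about 0.16.
- leg_pivot (a point): centre of the leg's hinge, on a stub on the frame's right side: 112 mm to the base's -y of the middle, 90 mm from the hub axis along the frame; the hinge axis runs along the base's y. A small over-centre spring strut (about 0.1 Nm on the leg) throws the leg back to stowed below joint value 0.8 and down above it.
- leg_tip (a point): centre of the leg's rubber foot (12 mm in diameter), 127 mm from the pivot and bent 14 mm outwards (to the base's -y). The leg is a steel rod of 10 mm diameter. Stowed, the foot is its upper end and stands about 30 mm above the top bar; push it from the front towards the back and down, round the pivot.
- yellow_tape: bystander: roll of tape, 72 mm across, 12 mm high, lying behind the stand's left corner; origin at the centre of its underside; leave it where it is
- screwdriver: bystander: screwdriver, 158 mm long, lying crosswise in front of the base plate; origin at the centre of its underside; leave it where it is
- tray_cell: bystander: loose pouch cell lying in the black tray on the right; origin at the centre of its underside; leave it where it is
- mug: bystander: mug, 99 mm high, on the left; origin at the centre of its underside; leave it where it is
- stamp: bystander: small hand stamp, 64 mm high, on the left behind the mug; origin at the centre of its underside; leave it where it is

How it is judged (in metres and radians):
On the way:
1. with the frame still lying back (tilt over 0.35 rad), the kickstand is flipped over centre and down onto the base plate (over 1.9 rad) (value of joint kick_leg above 1.9 rad and value of joint cell_frame above 0.35 rad), for 0.2 s.
At the end, for the whole second after the job is handed in: The frame stands still and upright within 0.08 rad (4.6 degrees), the kickstand is fully down (over 2.5 rad) with its foot clear of the base plate, and the fingers still hold the top bar (contact force over 2 N) (value of joint cell_frame between -0.08 and 0.08 rad and velocity of joint cell_frame between -0.1 and 0.1 rad/s and value of joint kick_leg above 2.5 rad and contact force between the fingers and top_bar above 2 N); the arm keeps its last pose, push and grip.
It fails at once if the frame is tipped more than 0.25 rad to the front (value of joint cell_frame below -0.25 rad).
It fails at once if the frame is dropped or flung (faster than 2 rad/s) (velocity of joint cell_frame above 2 rad/s or velocity of joint cell_frame below -2 rad/s).
It fails at once if a bystander is moved by more than 40 mm (distance of any of yellow_tape, screwdriver, tray_cell, mug, stamp from where it was at the start of the episode above 0.04 m).
It also fails if it takes over 43 s, if anything falls off the work surface, if the arm or the gripper's body presses on something with over 40 N, if the wrist force passes 120 N, or if a joint passes its speed limit or range.

### The arm

A 7-joint arm with a two-finger parallel gripper is mounted at the origin on a cart in front of the work surface, level with it; the furniture and walls round the work are solid. World frame = base frame: x ahead of the robot, y to its left, z up, the work surface at z = 0. Lengths are in m, angles in degrees, forces in N, time in s.
With the tool pointing down it reaches from about 0.425 to 0.975 m from the base axis. Payload 16.7 kg.
Tool frame: the origin (TCP) lies between the finger pads; the fingertips stand 8 mm ahead of it and the grasp point (between the pads) lies 11 mm behind it; z points along the fingers, y is the line along which they close (so a half turn about z gives the same grasp; the last joint's range is limited). The gripper opens to 85 mm and grips with 20 to 120 N. Pads are 22 mm wide; open, the fingers measure 114 mm over their backs; the gripper's body (76 mm by 85 mm) begins 54 mm behind the grasp point. The pads swing forward as they close: fully open they stand 13 mm farther back than shut.
Start: joints at [-73.654, 24.414, 4.234, 92.017, -1.954, 63.644, -3.845], TCP at [0.284, 0.612, 0.239] pointing down, gripper open.
Joint ranges: [-163.25, 163.25], [-28.42, 122.38], [-70.27, 78.77], [12.13, 141.07], [-58.53, 238.53], [9.26, 117.41], [-156.51, 156.51]. Speed limits (degrees/s): [108.29, 108.29, 136.94, 136.94, 172.46, 172.46, 172.46].

### API

Orientations are given as [roll, pitch, yaw] about the fixed x, y, z axes, in that order (R = Rz(yaw) Ry(pitch) Rx(roll)).
In Python, from rig import ctrl gives the robot as it stands.
- The arm moves only by the tool send_rows, never from a script. Its argument "commands" is a list of rows, each a list of 7 numbers: the shift along the tool's x, y, z in m, then the turn, a rotation vector about the tool's x, y, z in degrees, then the finger opening in m, from 0 to 0.0854. A call has 1 to 10 rows; each row shifts and turns the commanded pose from where the row before left it, along the tool's axes as they then stand; what a row does not reach is not made up. A row lasts 1/8 s, in which the tool goes at most 62.5 mm and 10.7 degrees, less where a joint would pass 70% of its speed; a pose out of reach is approached as far as the arm can. A call with a gripper value outside its range is refused whole. The fingers move at their own pace and stop on an object; the grip force is fixed at half the most. Time passes only in rows, so rows that do not move let the fingers close. It gives the time, the measured TCP pose, the force, the opening and the grip force at its end, in the units of the state.
- ctrl.sense(): the state, without advancing time (a new reading comes with each control period).
- ctrl.camera(name): name is "side" or "top"; returns a dict with "pixels" (480x640x3 uint8, red, green, blue), "z_map" (480x640 float32, m along the optical axis (not along the pixel's ray), 0 where there is no reading), "vertical_fov" (degrees; the focal length in pixels is half the picture's height over the tangent of half this angle, whatever the lens; pixels are square), "cx", "cy" (the principal point, pixels), "rvec" (rotation vector, rad) and "tvec" (3), from world to camera coordinates, as OpenCV has them. Camera axes: x right, y down, z forward; pixel columns grow to the right and rows downward; lengths in m; the calibration is good to about 2 mm. A picture is of the moment at which its call begins.
- ctrl.finish_job(): hands the job in; it is judged then, once.
Trained networks look in the newest picture that a camera, given by its name, has taken for a name from the list of things; names that differ only in an ending like _2 or _b are one class to them, and where a whole thing is asked for, a point or a joint stands for the part that bears it (a point fixed in the world has none). Each returns a list of dicts, best first, with "confidence" (0 to 1); they miss things now and then, are a little off and sometimes report something else, mostly with a low value. They report only what shows in the picture. A call takes as long as a camera call.
- ctrl.find_in(camera, target): "at" ([x, y, z] in m, in the coordinates of the camera as it stood for that picture, good to about 4 mm: the middle of the surface that is visible of it).
- ctrl.regions_of(camera, target): "pixels" (480x640 bool, what is visible of it).
- ctrl.mark_of(camera, target): "at" ([x, y, z] in m, in the coordinates of the camera as it stood for that picture, good to about 4 mm: a listed point, or the origin of a listed thing).
The state is a dict: "clock": time; "joints": joint angles; "joint_velocities": joint speeds; "effort": joint torques, N m; "eef_pos": TCP position; "eef_rot": TCP orientation; "force": force on the tool from outside, world axes, zero at the start; "wrist_torque": the same for the moment, N m; "grip_width": finger opening in m; "grip_force": force on a finger pad.
Only numpy, scipy, OpenCV 4.12 (cv2) and the standard library are available. Lean on these libraries where they do the work, as an engineer would, in place of code of your own. Each camera call takes 0.05 s, during which the arm holds its last target. There are 200 camera calls.

## Working session

There is one attempt and no reset: what is moved stays moved. The work goes in short steps, Python scripts to look and compute and a tool call to move; the robot and the scene stay as the last step left them, time stands still between calls to the robot, and variables do not carry over. Pictures are saved under pics/ and viewed, at most 10 in all, crops included, and the job is handed in when it is done.

Besides the shell and the picture viewer there is one more tool, called after "Call:" by a JSON object that holds its "fn" and its "kwargs", one argument or row to a line. send_rows: Moves the arm, as the interface text tells. Its arguments: {"type":"object","properties":{"commands":{"type":"array","items":{"type":"array","items":{"type":"number"}}}},"required":["commands"]}

```bash
mkdir -p pics; ls; cat > h.py <<'E'
import numpy as np, cv2
from rig import ctrl
from scipy.spatial.transform import Rotation as R
def shot(n,save=None):
    c=ctrl.camera(n)
    if save: cv2.imwrite('pics/'+save,c['pixels'][:,:,::-1])
    return c
def w(c,p):
    M=cv2.Rodrigues(np.array(c['rvec'],float))[0]
    return M.T@(np.array(p,float)-np.array(c['tvec'],float).ravel())
def proj(c,P):
    f=240/np.tan(np.radians(c['vertical_fov'])/2); M=cv2.Rodrigues(np.array(c['rvec'],float))[0]
    q=M@np.array(P)+np.array(c['tvec']).ravel(); return f*q[:2]/q[2]+[c['cx'],c['cy']]
def cloud(c,m):
    f=240/np.tan(np.radians(c['vertical_fov'])/2); v,u=np.nonzero(m&(c['z_map']>0)); z=c['z_map'][v,u]
    M=cv2.Rodrigues(np.array(c['rvec'],float))[0]
    return (np.c_[(u-c['cx'])*z/f,(v-c['cy'])*z/f,z]-np.array(c['tvec']).ravel())@M
E
python3 - <<'E'
from h import *
np.set_printoptions(precision=4,suppress=True)
s=ctrl.sense();print({k:np.round(v,3) for k,v in s.items()})
for n in ('side','top'):
    c=shot(n,n+'0.png'); print(n,w(c,[0,0,0]))
    for t in ('stand_base','hub','top_bar','leg_pivot','leg_tip','yellow_tape','screwdriver','tray_cell','mug','stamp'):
        print(t,[(np.round(w(c,d['at']),4),round(d['confidence'],2)) for d in ctrl.mark_of(n,t)[:2]])
E
```

```text
pics
{'clock': np.float64(0.0), 'joints': array([-73.654,  24.448,   4.233,  92.053,  -1.952,  63.646,  -3.847]), 'joint_velocities': array([-0.091, -0.017, -0.003,  0.022, -0.043,  0.1  ,  0.026]), 'effort': array([ -0.001, -94.983,   3.76 , -46.351,   0.019,   0.01 ,  -0.   ]), 'eef_pos': array([0.284, 0.612, 0.239]), 'eef_rot': array([-179.925,    0.008,  155.083]), 'force': array([-0.531, -0.58 , -0.765]), 'wrist_torque': array([-0.014,  0.036, -0.011]), 'grip_force': np.float64(0.0), 'grip_width': np.float64(0.085)}
side [-0.1257 -1.2481  0.9579]
stand_base [(array([ 0.5498,  0.0702, -0.0045]), 0.89)]
hub [(array([0.5532, 0.0725, 0.0295]), 0.85)]
top_bar [(array([0.6278, 0.1039, 0.1838]), 0.59)]
leg_pivot []
leg_tip [(array([ 0.6735, -0.0168,  0.2363]), 0.53)]
yellow_tape [(array([ 0.6102,  0.2644, -0.0023]), 0.63)]
screwdriver [(array([ 0.4503,  0.0427, -0.0044]), 0.48)]
tray_cell [(array([ 0.4481, -0.4712,  0.0194]), 0.81)]
mug []
stamp []
top [ 0.4159 -0.0726  1.3293]
stand_base [(array([0.5533, 0.0737, 0.0024]), 0.86)]
hub [(array([0.5521, 0.0747, 0.0359]), 0.68)]
top_bar [(array([0.6296, 0.1053, 0.188 ]), 0.49)]
leg_pivot [(array([ 0.6422, -0.012 ,  0.1104]), 0.65)]
leg_tip [(array([ 0.6729, -0.0151,  0.2359]), 0.69)]
yellow_tape []
screwdriver [(array([ 0.4564,  0.0405, -0.002 ]), 0.65)]
tray_cell [(array([ 0.4535, -0.4683,  0.0265]), 0.58)]
mug [(array([0.5257, 0.3728, 0.002 ]), 0.62)]
stamp [(array([0.6981, 0.2629, 0.0045]), 0.61)]
```

View pics/side0.png

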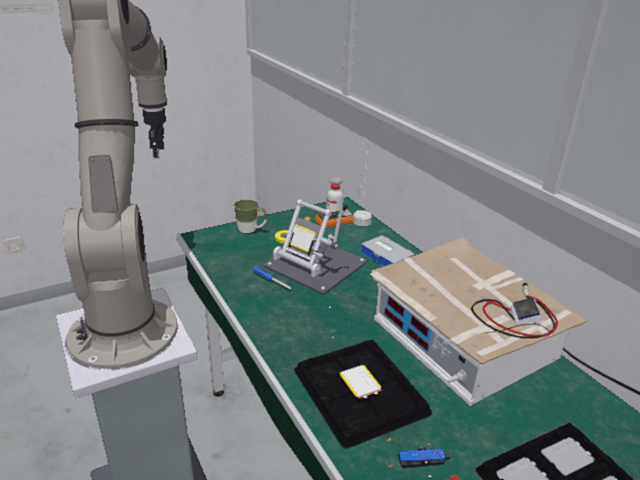

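View pics/top0.png

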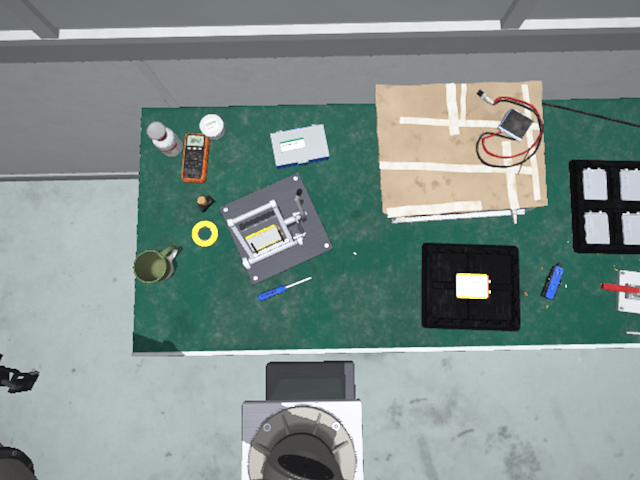

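```bash
python3 - <<'E'
from h import *
np.set_printoptions(precision=4,suppress=True)
for n in ('side','top'):
    c=shot(n)
    for t in ('top_bar','leg_tip'):
        for d in ctrl.regions_of(n,t)[:1]:
            P=cloud(c,d['pixels']); v,u=np.nonzero(d['pixels']); print(n,t,d['confidence'],len(P),P.min(0),np.median(P,0),P.max(0),u.min(),u.max(),v.min(),v.max())
            m=P[np.abs(P[:,2]-np.median(P[:,2]))<.02]; e=np.linalg.svd(m-m.mean(0),full_matrices=False)[2][0]; print('axis',e, m.mean(0))
    # joint fit print again
    for t in ('hub','top_bar','leg_pivot','leg_tip'):
        print(t,[np.round(w(c,d['at']),4) for d in ctrl.mark_of(n,t)[:1]])
E
```

```text
side top_bar 0.44 114 [ 0.6007  0.055  -0.1862] [0.6234 0.1021 0.1869] [0.9793 0.8202 0.1944] 300 324 202 213
axis [ 0.4059 -0.9139  0.001 ] [0.6223 0.1043 0.1864]
side leg_tip 0.5 185 [ 0.6208 -0.0274 -0.0052] [ 0.6444 -0.0135  0.1608] [0.752  0.1889 0.2394] 330 347 205 248
axis [-0.2139 -0.0423 -0.9759] [ 0.6434 -0.0116  0.1612]
hub [array([0.5524, 0.0721, 0.0286])]
top_bar [array([ 0.5222,  0.3713, -0.0052])]
leg_pivot [array([ 0.6353, -0.0112,  0.1087])]
leg_tip [array([ 0.6679, -0.0165,  0.2366])]
top top_bar 0.72 195 [0.6084 0.0601 0.1852] [0.6299 0.104  0.192 ] [0.6527 0.1475 0.1985] 234 270 204 222
axis [-0.4031  0.9151  0.0017] [0.6298 0.1034 0.1922]
top leg_tip 0.62 139 [ 0.6279 -0.0212  0.0118] [ 0.6521 -0.0104  0.1855] [0.713  0.0108 0.2423] 295 305 190 218
axis [-0.2579 -0.1147 -0.9593] [ 0.6517 -0.0079  0.1873]
hub [array([0.557 , 0.0738, 0.0342])]
top_bar [array([0.632 , 0.1083, 0.1859])]
leg_pivot [array([ 0.6391, -0.0121,  0.1088])]
leg_tip [array([ 0.6758, -0.0154,  0.2329])]
```

The side view shows the frame lying back: bar near (312,207), stowed leg foot near (338,208). In the top view the bar is at (252,213) and the foot at (300,191). The networks agree with the geometry given: yaw is about 23.5°, bar height 0.186 m and foot height 0.235 m. I'll turn and lift first, then go over to the front of the leg with the fingers shut.

Call:
{"fn": "send_rows", "kwargs": {
  "commands": [
    [0,0,-0.012,0,0,8.3,0],
    [0,0,-0.012,0,0,8.3,0],
    [0,0,-0.012,0,0,8.3,0],
    [0,0,-0.012,0,0,8.3,0],
    [0,0,-0.012,0,0,8.3,0],
    [-0.03,0,0,0,0,0,0],
    [-0.05,0,0,0,0,0,0],
    [-0.05,0,0,0,0,0,0],
    [-0.05,0,0,0,0,0,0],
    [-0.05,0,0,0,0,0,0]
  ]
}}

```text
clock: 3.05
eef_pos: [0.3769, 0.3998, 0.2995]
eef_rot: [180.0, -0.0, 113.6]
force: [0.5, -0.2, -0.3]
grip_width: 0.0001
grip_force: 0.0
```

Call:
{"fn": "send_rows", "kwargs": {
  "commands": [
    [-0.05,0,0,0,0,0,0],
    [-0.05,0,0,0,0,0,0],
    [-0.05,0,0,0,0,0,0],
    [-0.05,0,0,0,0,0,0],
    [-0.05,0.01,0,0,0,0,0],
    [-0.05,0.01,0,0,0,0,0],
    [-0.05,0.01,0,0,0,0,0],
    [-0.05,0.01,0,0,0,0,0],
    [-0.05,0,0,0,0,0,0],
    [0,0,0,0,0,0,0]
  ]
}}

```text
clock: 4.3
eef_pos: [0.5938, 0.0007, 0.2993]
eef_rot: [-180.0, 0.1, 113.3]
force: [-0.0, -0.2, -0.6]
grip_width: 0.0
grip_force: 0.0
```

Call:
{"fn": "send_rows", "kwargs": {
  "commands": [
    [-0.037,0.0,0,0,0,0,0],
    [0,0,0.03,0,0,0,0],
    [0,0,0.03,0,0,0,0],
    [0,0,0.027,0,0,0,0],
    [0,0,0,0,0,0,0],
    [0,0,0,0,0,0,0]
  ]
}}

```text
clock: 5.05
eef_pos: [0.6083, -0.0287, 0.2134]
eef_rot: [179.9, 0.0, 113.6]
force: [0.7, -1.2, 0.4]
grip_width: -0.0003
grip_force: 0.0
```

```bash
python3 - <<'E'
from h import *
np.set_printoptions(precision=4,suppress=True)
s=ctrl.sense();print(s['eef_pos'],s['eef_rot'],s['force'])
out=[]
for n,P in (('side',[.65,.05,.15]),('top',[.65,.05,.15])):
    c=shot(n); u,v=proj(c,P).astype(int)
    out.append(cv2.resize(c['pixels'][v-60:v+60,u-48:u+48][:,:,::-1],(400,500),interpolation=cv2.INTER_CUBIC))
    for t in ('leg_tip','top_bar'):print(n,t,[np.round(w(c,d['at']),4) for d in ctrl.mark_of(n,t)[:1]])
cv2.imwrite('pics/a.png',np.hstack(out))
E
```

```text
[ 0.6083 -0.0287  0.2134] [179.9426   0.0163 113.6008] [ 0.7027 -1.1501  0.3541]
side leg_tip [array([ 0.6683, -0.0169,  0.2368])]
side top_bar [array([0.6289, 0.1024, 0.1854])]
top leg_tip []
top top_bar [array([0.6315, 0.1053, 0.1873])]
```

View pics/a.png

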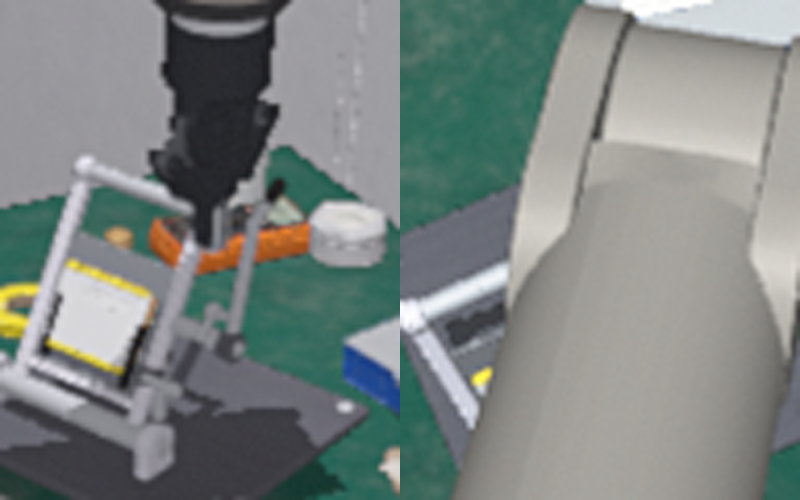

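The fingers are in front of the rod, with the tip at crop (205,240) and the leg foot at (275,190). Now I push back and down along the arc.

Call:
{"fn": "send_rows", "kwargs": {
  "commands": [
    [-0.004,0.018,0,0,0,0,0],
    [0,0.019,0,0,0,0,0],
    [0,0.011,0.003,0,0,0,0],
    [0,0.011,0.004,0,0,0,0],
    [0,0.01,0.006,0,0,0,0],
    [0,0.01,0.007,0,0,0,0],
    [0,0.008,0.008,0,0,0,0],
    [0,0.008,0.009,0,0,0,0],
    [0,0.006,0.01,0,0,0,0],
    [0,0.006,0.01,0,0,0,0]
  ]
}}

```text
clock: 6.6
eef_pos: [0.7077, 0.0102, 0.1544]
eef_rot: [-180.0, -0.0, 113.6]
force: [0.4, -0.8, -0.4]
grip_width: 0.0
grip_force: 0.0
```

Call:
{"fn": "send_rows", "kwargs": {
  "commands": [
    [0,0.003,0.011,0,0,0,0],
    [0,0.003,0.012,0,0,0,0],
    [0,0,0,0,0,0,0],
    [0,0,0,0,0,0,0]
  ]
}}

```text
clock: 7.1
eef_pos: [0.7131, 0.0124, 0.1325]
eef_rot: [180.0, 0.0, 113.6]
force: [-0.3, 0.4, -0.3]
grip_width: -0.0002
grip_force: 0.0
```

```bash
python3 - <<'E'
from h import *
np.set_printoptions(precision=4,suppress=True)
s=ctrl.sense();print(s['eef_pos'],s['eef_rot'],s['force'])
out=[]
for n,P in (('side',[.65,.05,.12]),('top',[.65,.05,.12])):
    c=shot(n); u,v=proj(c,P).astype(int)
    out.append(cv2.resize(c['pixels'][v-60:v+60,u-48:u+48][:,:,::-1],(400,500),interpolation=cv2.INTER_CUBIC))
    for t in ('leg_tip','top_bar','leg_pivot'):print(n,t,[np.round(w(c,d['at']),4) for d in ctrl.mark_of(n,t)[:1]])
cv2.imwrite('pics/b.png',np.hstack(out))
E
```

```text
[0.7131 0.0124 0.1325] [179.9937   0.0104 113.5735] [-0.2935  0.4335 -0.3098]
side leg_tip [array([0.7156, 0.0072, 0.0165])]
side top_bar [array([0.6281, 0.1023, 0.1866])]
side leg_pivot [array([ 0.6358, -0.0132,  0.1081])]
top leg_tip [array([0.7223, 0.0044, 0.0152])]
top top_bar []
top leg_pivot [array([ 0.6409, -0.0118,  0.1106])]
```

View pics/b.png

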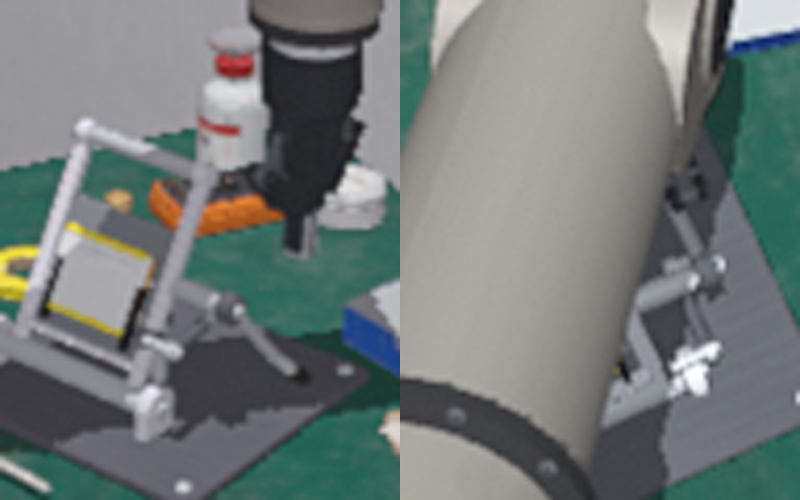

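The leg is down: foot at crop (300,375), z≈0.016. The frame is still on its rest. I lift, open and go over the bar.

Call:
{"fn": "send_rows", "kwargs": {
  "commands": [
    [0,0,-0.04,0,0,0,0],
    [0,0,-0.04,0,0,0,0.0854],
    [0,0,-0.035,0,0,0,0.0854],
    [0.04,-0.013,0,0,0,0,0.0854],
    [0.04,-0.014,0,0,0,0,0.0854],
    [0.038,-0.013,0,0,0,0,0.0854],
    [0,0,0,0,0,0,0.0854],
    [0,0,0,0,0,0,0.0854]
  ]
}}

```text
clock: 8.5
eef_pos: [0.6294, 0.1046, 0.2476]
eef_rot: [180.0, 0.0, 113.6]
force: [0.2, 0.2, 0.2]
grip_width: 0.0853
grip_force: 0.0
```

```bash
python3 - <<'E'
from h import *
np.set_printoptions(precision=4,suppress=True)
s=ctrl.sense();print(s['eef_pos'],s['eef_rot'],s['force'],s['grip_width'])
b=np.array([.917,.399,0]);l=np.array([-.399,.917,0])
for k in range(2):
  for n in ('side','top'):
    c=shot(n)
    for t in ('hub','top_bar'):
        for d in ctrl.mark_of(n,t)[:1]:
            p=w(c,d['at']);q=p-s['eef_pos'];print(n,t,p,'rel l,b,z',q@l,q@b,q[2],round(d['confidence'],2))
E
```

```text
[0.6294 0.1046 0.2476] [179.9709   0.0128 113.5942] [0.1926 0.2167 0.1838] 0.08534917545489522
side hub [0.5526 0.0746 0.03  ] rel l,b,z 0.0031701703100036754 -0.08236677128341373 -0.2176465438600994 0.67
side top_bar [0.6268 0.1019 0.1854] rel l,b,z -0.001407845051063526 -0.0034554058728991323 -0.06223167825721848 0.65
top hub [0.5582 0.0727 0.0355] rel l,b,z -0.0007697040782988888 -0.07799852429896485 -0.21218346494535795 0.76
top top_bar [0.6312 0.1068 0.1886] rel l,b,z 0.0013653055820319648 0.0025797792480357234 -0.059089430291725725 0.59
side hub [0.5522 0.0747 0.0323] rel l,b,z 0.0034153175144608565 -0.08263445244490027 -0.21532312794804292 0.57
side top_bar [ 0.6388 -0.012   0.1084] rel l,b,z -0.11066025923005025 -0.03783731446279918 -0.13928720946711157 0.7
top hub [0.5557 0.0722 0.0371] rel l,b,z -0.00030182122093989927 -0.08049358271221353 -0.2105232393357344 0.9
top top_bar [0.6304 0.1049 0.1889] rel l,b,z -0.00013818594869519318 0.0010514875137132055 -0.05870962611952049 0.56
```

Call:
{"fn": "send_rows", "kwargs": {
  "commands": [
    [0,0,0.025,0,0,0,0.0854],
    [0,0,0.025,0,0,0,0.0854],
    [0,0,0.02,0,0,0,0.0854],
    [0,0,0,0,0,0,0.0854],
    [0,0,0,0,0,0,0.05],
    [0,0,0,0,0,0,0.02],
    [0,0,0,0,0,0,0],
    [0,0,0,0,0,0,0],
    [0,0,0,0,0,0,0],
    [0,0,0,0,0,0,0]
  ]
}}

```text
clock: 10.35
eef_pos: [0.6295, 0.1049, 0.1777]
eef_rot: [179.9, 0.0, 113.6]
force: [1.9, 1.7, 5.8]
grip_width: 0.0118
grip_force: 58.6
```

Call:
{"fn": "send_rows", "kwargs": {
  "commands": [
    [0,-0.004,-0.002,0,0,0,0],
    [0,-0.004,-0.002,0,0,0,0],
    [0,-0.008,-0.0036,0,0,0,0],
    [0,-0.008,-0.0032,0,0,0,0]
  ]
}}

```text
clock: 10.85
eef_pos: [0.6077, 0.0954, 0.1889]
eef_rot: [179.9, 0.0, 113.6]
force: [6.6, 1.7, 3.3]
grip_width: 0.0117
grip_force: 58.3
```

Call:
{"fn": "send_rows", "kwargs": {
  "commands": [
    [0,-0.0083,-0.0028,0,0,0,0],
    [0,-0.0084,-0.0024,0,0,0,0],
    [0,-0.0085,-0.0019,0,0,0,0],
    [0,-0.0086,-0.0015,0,0,0,0],
    [0,-0.0087,-0.0011,0,0,0,0],
    [0,-0.008,-0.0007,0,0,0,0],
    [0,-0.005,-0.0002,0,0,0,0],
    [0,-0.002,0,0,0,0,0],
    [0,0,0,0,0,0,0],
    [0,0,0,0,0,0,0]
  ]
}}

```text
clock: 12.1
eef_pos: [0.5548, 0.0722, 0.1994]
eef_rot: [179.9, -0.0, 113.6]
force: [1.7, 2.0, 11.0]
grip_width: 0.0115
grip_force: 65.4
```

```bash
python3 - <<'E'
from h import *
np.set_printoptions(precision=4,suppress=True)
s=ctrl.sense();print(s['eef_pos'],s['eef_rot'],s['force'],s['grip_width'],s['grip_force'])
b=np.array([.917,.399,0])
out=[]
for n,P in (('side',[.62,.05,.12]),('top',[.62,.05,.12])):
    c=shot(n); u,v=proj(c,P).astype(int)
    out.append(cv2.resize(c['pixels'][v-60:v+60,u-48:u+48][:,:,::-1],(400,500),interpolation=cv2.INTER_CUBIC))
    for t in ('leg_tip','top_bar','leg_pivot','hub'):
        for d in ctrl.mark_of(n,t)[:1]:
            p=w(c,d['at']);print(n,t,p,'b rel hub',(p-[.5545,.0735,0])@b)
cv2.imwrite('pics/c.png',np.hstack(out))
E
```

```text
[0.5548 0.0722 0.1994] [179.9225  -0.0087 113.5791] [ 1.7148  2.0013 11.0464] 0.011532443018722208 65.39318919181824
side leg_tip [ 0.6789 -0.0132  0.032 ] b rel hub 0.07951085164514188
side top_bar [0.5536 0.0677 0.2029] b rel hub -0.0031681013560963655
side leg_pivot [ 0.5973 -0.0282  0.1185] b rel hub -0.0012784904440566178
side hub [0.551  0.0709 0.0293] b rel hub -0.004207913493573347
top leg_tip [ 0.6861 -0.0082  0.0321] b rel hub 0.08807266471711624
top leg_pivot [ 0.6017 -0.0324  0.1218] b rel hub 0.001029719812935001
top hub [0.5541 0.0767 0.0368] b rel hub 0.0009131937397382527
```

View pics/c.png

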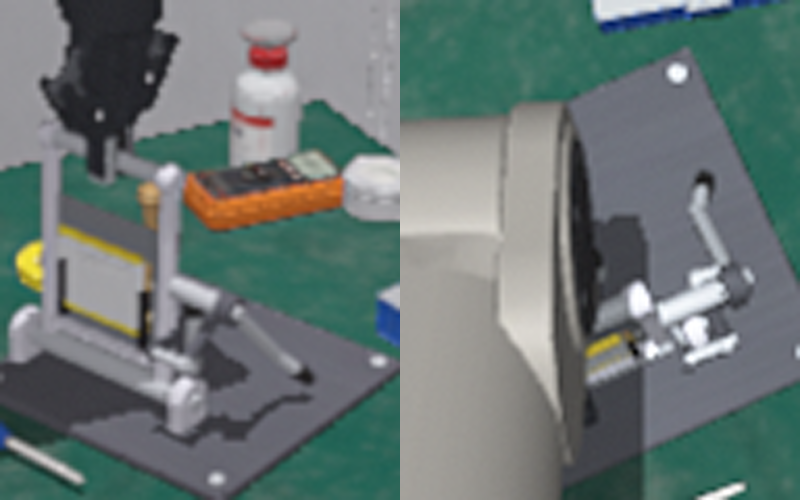

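The frame is upright: the leg pivot sits straight above the hub, and the foot is about 85 mm back at z≈0.032. That matches the fully down position, clear of the plate. The fingers grip the bar at 65 N, seen at crop (105,160). I let it settle and hand in.

Call:
{"fn": "send_rows", "kwargs": {
  "commands": [
    [0,0,0,0,0,0,0],
    [0,0,0,0,0,0,0],
    [0,0,0,0,0,0,0],
    [0,0,0,0,0,0,0]
  ]
}}

```text
clock: 13.1
eef_pos: [0.5548, 0.0722, 0.1994]
eef_rot: [179.9, -0.0, 113.6]
force: [0.5, 2.3, 12.3]
grip_width: 0.0116
grip_force: 65.4
```

```bash
python3 -c "
from rig import ctrl
s=ctrl.sense();print(s['eef_pos'],s['grip_force'],s['force']);print(ctrl.finish_job())"
```

```text
[0.55481112 0.07217843 0.19942313] 65.40491580963135 [ 0.49907063  2.31280048 12.30141712]
the job is handed in; nothing more can be done
None
```

I flipped the kickstand down while the frame lay back, raised the frame upright with the kickstand fully down, and handed the job in still gripping the bar (about 65 N) at 13.1 s; no verdict was returned.

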